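# Pack the purge box and set its gas valve

## Robot

A 6-joint arm with a two-finger parallel gripper is mounted at the origin on the work surface. World frame = base frame: x ahead of the robot, y to its left, z up, the work surface at z = 0. Lengths are in m, angles in rad, forces in N, time in s.
With the tool pointing down it reaches from about 0.35 to 0.775 m from the base axis. Payload 7.3 kg.
Tool frame: the origin (TCP) lies at the centre of the arm's flange, where the gripper is bolted on; the fingertips stand 178 mm ahead of it and the grasp point (between the pads) lies 159 mm ahead of it; x points along the fingers, y is the direction in which the jaws open and shut, and the axes are right-handed (so a half turn about x gives the same grasp; the last joint's range is limited). The gripper opens to 92 mm and grips with 3 to 60 N. Pads are 19 mm wide; open, the fingers measure 130 mm over their backs; the gripper's body (75 mm by 190 mm) begins 47 mm behind the grasp point.
Start: joints at [1.201, 0.342, 1.524, -0, 1.275, -0.146], TCP at [0.116, 0.512, 0.405] pointing down, gripper open.
Joint ranges: [-2.53, 2.53], [-0.77, 2.02], [0.04, 2.7], [-1, 4.14], [0.28, 2.66], [-3.11, 3.11]. Speed limits (rad/s): [2.57, 2.57, 3.14, 3.14, 3.14, 3.14].

## Interface

Orientations are given as [roll, pitch, yaw] about the fixed x, y, z axes, in that order (R = Rz(yaw) Ry(pitch) Rx(roll)).
In Python, from cell import readout, cams, workorder gives the robot as it stands.
- The arm moves only by the shell command python3 -m inch 'ROWS' [FORCE]. ROWS is text: rows parted by semicolons, each of 5 numbers parted by spaces: the shift along the world's x, y, z in mm, then the turn about the world's z in rad, then the opening, from 0 (shut) to 1 (fully open). A call has 1 to 8 rows; each row shifts and turns the commanded pose from where the row before left it; what a row does not reach is not made up. A row lasts 1/12 s, in which the tool goes at most 41.7 mm and 7.16 degrees, less where a joint would pass 70% of its speed; a pose out of reach is approached as far as the arm can. A call is refused whole if a number of a shift passes 41.7 or a number of a turn 0.125, either way. A call with a gripper value outside its range is refused whole. The fingers move at their own pace and stop on an object; FORCE is the grip in N (left out, the last holds). Time passes only in rows, so rows that do not move let the fingers close. It gives the time, the measured TCP pose, the force and the opening at its end, in the units of the state.
- readout.observe(): the state, without advancing time (a new reading comes with each control period).
- cams.read_camera(name): name is "scene" or "top" or "wrist"; returns a dict with "color" (480x640x3 uint8, red, green, blue), "fx", "fy", "cx", "cy" (pixels), "world_to_cam" (4x4, takes a point from world to camera coordinates); the wrist camera has in their place "T_tool_cam" (4x4, takes a point from camera to tool coordinates, whose origin is the TCP and whose axes are the tool frame's). Camera axes: x right, y down, z forward; pixel columns grow to the right and rows downward; lengths in m; the calibration is good to about 2 mm. The wrist camera is an equidistant fisheye: a pixel r from the principal point sees the ray r / f radians off the axis. A picture is of the moment at which its call begins: read the wrist's pose just before it. There is no depth.
- workorder.hand_in(): hands the job in, once; it reports no verdict.
The state is a dict: "time": time; "qpos": joint angles; "qvel": joint speeds; "joint_efforts": joint torques, N m; "tool_pos": TCP position; "tool_rot": TCP orientation; "contact_force": force on the tool from outside, world axes, zero at the start; "torque": the same for the moment, N m; "opening": finger opening in m.
Only numpy, scipy, OpenCV 4.12 (cv2) and the standard library are available. Lean on these libraries where they do the work, as an engineer would, in place of code of your own. Each camera call takes 0.05 s, during which the arm holds its last target.

## Task

Stand the amber jar and the tall square metal module upright, side by side, in the free row of the open purge box, and let go of them. Then turn the box's gas valve clockwise by the crank handle on its wheel until it is shut against its stop, back it off anticlockwise exactly two full turns, and finish while still gripping the crank handle there. Leave the other things on the bench where they are.

Things in the scene. Friction and masses are not known exactly. Their poses are not given: they have to be found in the camera images.
- jar_mid (a point): centre, half-way up (46 mm above its base), of the loose amber jar with black lid: upright cylinder, 46 mm diameter, 92 mm tall, about 0.16 kg
- module_mid (a point): centre, half-way up (46 mm above its base), of the loose tall square metal module: upright aluminium block 46 x 46 x 92 mm, its x and y axes square to its sides, about 0.22 kg
- jar: the amber jar; origin at the centre of its base, z up along it
- module: the tall square module; origin at the centre of its base, z up along it
- pocket (a point): centre of the floor of the free row in the open grey box, 4 mm above the bench. The row is 54 mm along this point's x and 106 mm along its y: the jar and the module fit side by side along y, 26.5 mm either side of this point, with 3 to 4 mm to spare. z up
- station: the grey box with its valve, one piece fixed to the bench; axes parallel to pocket's, origin on the bench, pocket at -34, -143 mm. Box wall 4 mm thick, 28 mm high above the bench, along the row's -x and -y sides; on +x and +y low modules already packed, up to 25 mm high. Fingers closing along x stay clear of the neighbouring tall item and, kept over 30 mm high, of the walls
- valve_axis (a point): centre of the valve's dark handwheel, on its upright axis, 72 mm above the bench; fixed, axes parallel to pocket's; it lies 34 mm along x and 263 mm along y from pocket. The wheel is level, 112 mm across, rim 12 mm thick, hub no more than 11 mm above this point
- crank_grip (a point): where to grip the crank handle: on the axis of the upright black handle, 20 mm diameter, on the wheel's rim 50 mm from the wheel's axis. 38 mm above valve_axis, 30 mm above the handle's foot, 23 mm below its top. The handle spins freely about its own axis, so a gripper can hold it and go round without turning
- valve (a joint): wheel angle in rad: 0 = shut, at a hard stop; grows as it opens (anticlockwise from above), 6.283 a turn, end stop at 22. At angle q the handle stands in direction pi + q from valve_axis in pocket's axes (on the -x side when shut). Starts 0.4 to 1.1 turns open. Friction 0.12 N m (2.5 N at the handle); it stays where it is left
- flux: bystander, to be left alone: white dropper bottle, 34 across, 95 tall (mm); origin at the centre of its underside
- driver: bystander, to be left alone: screwdriver with orange handle, about 170 long, lying (mm); origin at the centre of its underside
- board: bystander, to be left alone: small green circuit board, 50 x 85, lying flat (mm); origin at the centre of its underside
- meter: bystander, to be left alone: black multimeter, 80 x 140 x 35, lying flat (mm); origin at the centre of its underside
- lens: bystander, to be left alone: round black magnifier, 80 across, 20 high (mm); origin at the centre of its underside
- spool: bystander, to be left alone: metal solder spool, 52 across, 40 high (mm); origin at the centre of its underside
- heatsink: bystander, to be left alone: finned aluminium heat sink, 50 x 50 x 30 (mm); origin at the centre of its underside

How it is judged:
By the outcome, as a careful person would: the job done as asked, in the order asked, and still so for the second after the job is handed in, while the arm keeps its last pose, push and grip.
It also fails if it takes over 72 s, if anything falls off the work surface, if the arm or the gripper's body presses on something with over 40 N, if the wrist force passes 120 N, or if a joint passes its speed limit or range.

## Working session

There is one attempt and no reset: what is moved stays moved. The work goes in short steps, Python scripts to look and compute and a shell command to move; the robot and the scene stay as the last step left them, time stands still between calls to the robot, and variables do not carry over. Pictures are saved under pics/ and viewed, and the job is handed in when it is done.

```bash
ls; mkdir -p pics
python3 - <<'E'
from cell import readout, cams
import cv2,json
s=readout.observe();print(s)
for n in ("scene","top","wrist"):
    c=cams.read_camera(n);cv2.imwrite(f"pics/{n}0.png",c["color"][:,:,::-1])
    print(n,{k:(v.tolist() if hasattr(v,'tolist') else v) for k,v in c.items() if k!="color"})
E
```

```text
pics
{'time': 0.0, 'qpos': array([ 1.20097527e+00,  3.42750387e-01,  1.52503586e+00, -3.31194214e-05,
        1.27542002e+00, -1.46032555e-01]), 'qvel': array([ 9.74389041e-05,  8.29713753e-04,  9.02851920e-05,  6.39488956e-04,
       -2.68857900e-04, -8.84813250e-04]), 'joint_efforts': array([-1.29285399e-04, -4.31224573e+01, -2.44227809e+01,  7.17479177e-02,
        5.58750762e-02, -1.09180442e-04]), 'tool_pos': array([0.11645912, 0.51177711, 0.40402381]), 'tool_rot': array([-1.69720491,  1.56918241, -1.92098375]), 'contact_force': array([ 0.41260652, -0.14415214,  0.2909963 ]), 'torque': array([0.03857748, 0.00129265, 0.00255066]), 'opening': 0.0917292295620995}
scene {'fx': 458.32669606899435, 'fy': 458.32669606899435, 'cx': 321.4786178704527, 'cy': 242.60553315041597, 'world_to_cam': [[-0.8729974216110781, 0.48765065350172443, 0.008505410028354778, 0.5013904656903858], [0.3605186173877547, 0.6569531978786266, -0.6621471304127716, -0.12114004315581953], [-0.32848413717747627, -0.5749863789137856, -0.7493255872358698, 1.2865939376128417], [0.0, 0.0, 0.0, 1.0]]}
top {'fx': 487.83979371741685, 'fy': 487.83979371741685, 'cx': 320.4881920401568, 'cy': 248.79900267171516, 'world_to_cam': [[0.082756411716418, -0.9965457610244479, -0.006922608180895394, -0.0555410095006299], [-0.9748172388781507, -0.07950466891624966, -0.20835152604791712, 0.5727149486357751], [0.20708145041456769, 0.023990702464101184, -0.9780295082917886, 1.1633954032163982], [0.0, 0.0, 0.0, 1.0]]}
wrist {'fx': 371.64829954431775, 'fy': 371.64829954431775, 'cx': 319.08112017025604, 'cy': 239.64572565868485, 'T_tool_cam': [[0.00035770425266762833, -0.24514750121631346, 0.969485726916629, 0.01915531747182153], [0.9999997579676366, 0.0006662324154355421, -0.0002004969736238941, -0.0008928171410075292], [-0.0005967514854886129, 0.9694855639883276, 0.24514768019685265, -0.06440240258292464], [0.0, 0.0, 0.0, 1.0]]}
```

View pics/scene0.png

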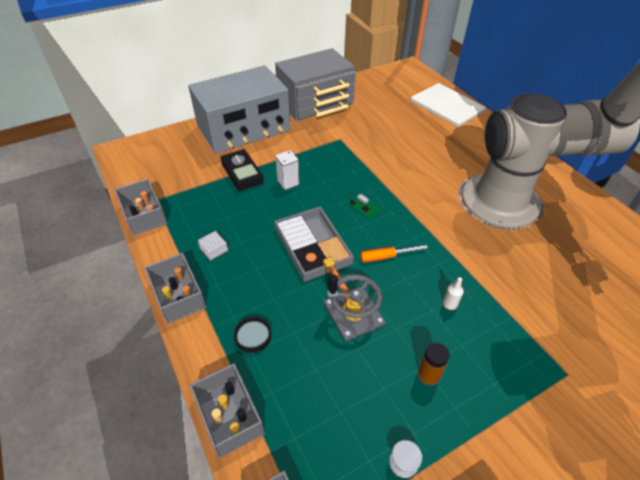

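View pics/top0.png

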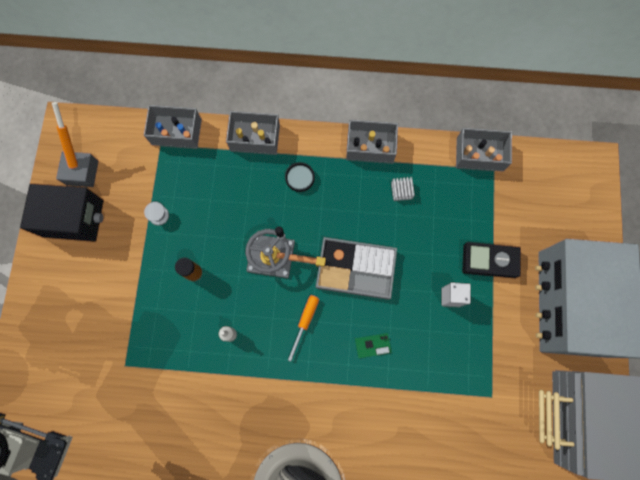

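View pics/wrist0.png

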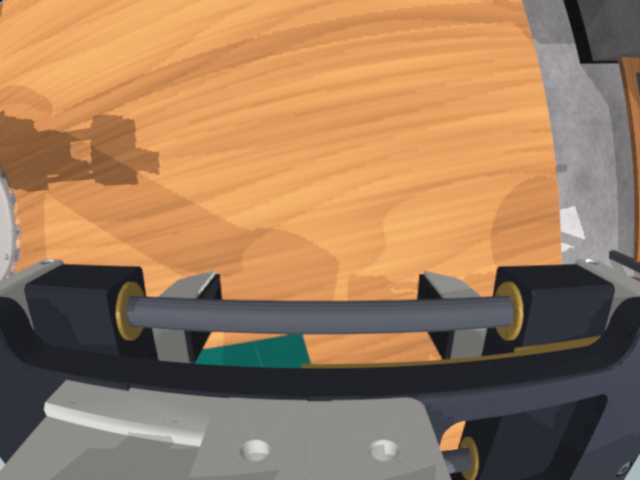

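Run:
```python
import cv2
t=cv2.imread("pics/top0.png")
cv2.imwrite("pics/t_box.png",cv2.resize(t[215:315,230:410],None,fx=4.4,fy=4.4,interpolation=cv2.INTER_CUBIC))
a=cv2.resize(t[240:300,160:220],None,fx=6,fy=6,interpolation=cv2.INTER_CUBIC)
b=cv2.resize(t[265:325,425:485],None,fx=6,fy=6,interpolation=cv2.INTER_CUBIC)
cv2.imwrite("pics/t_obj.png",cv2.hconcat([a,b]))
s=cv2.imread("pics/scene0.png")
cv2.imwrite("pics/s_box.png",cv2.resize(s[200:345,265:400],None,fx=4.1,fy=4.1,interpolation=cv2.INTER_CUBIC))
a=cv2.resize(s[335:395,400:460],None,fx=6,fy=6,interpolation=cv2.INTER_CUBIC)
b=cv2.resize(s[140:200,258:318],None,fx=6,fy=6,interpolation=cv2.INTER_CUBIC)
cv2.imwrite("pics/s_obj.png",cv2.hconcat([a,b]))
```

```text
(no output)
```

View pics/t_box.png

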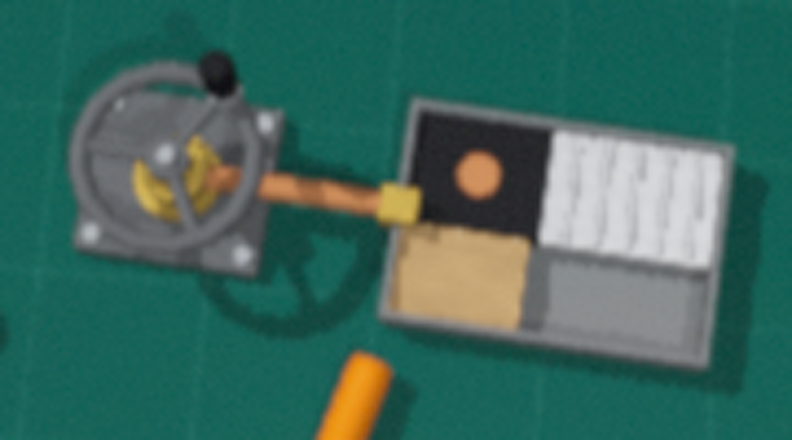

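View pics/t_obj.png

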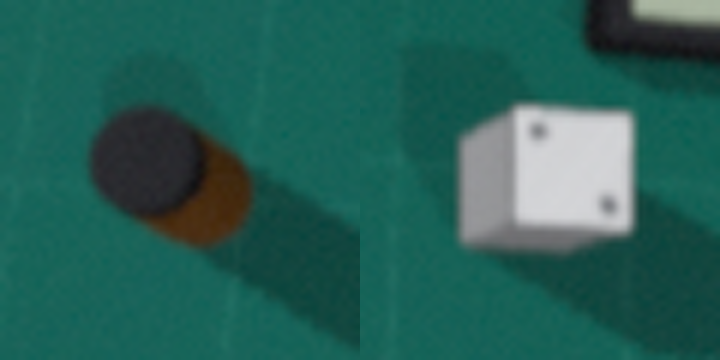

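View pics/s_box.png

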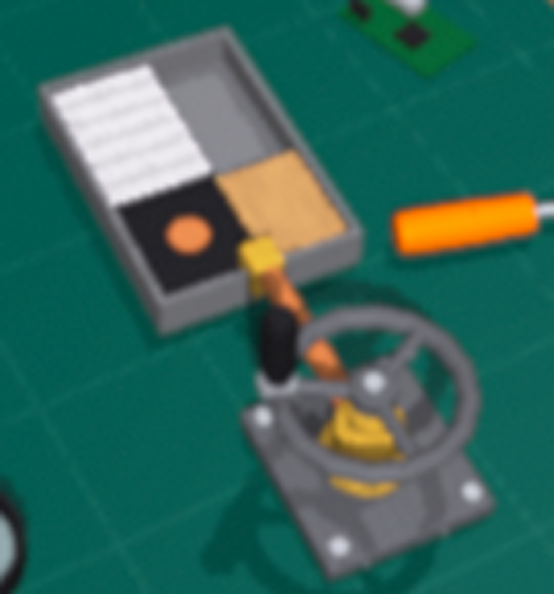

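View pics/s_obj.png

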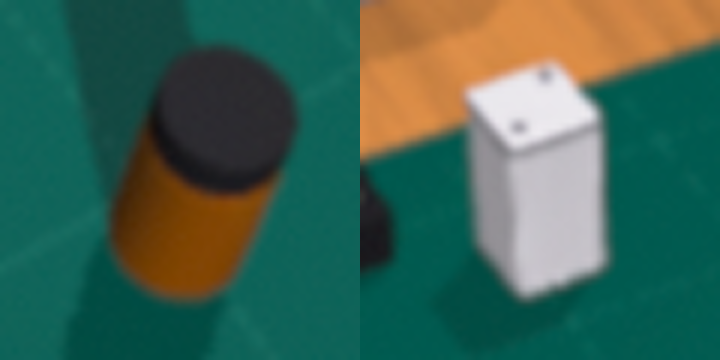

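```bash
cat > h.py <<'E'
import numpy as np, cv2
from scipy.optimize import least_squares
from cell import cams
_c={}
def cal(n):
    if n not in _c: 
        import json,os
        f=f"cal_{n}.npz"
        if not os.path.exists(f):
            c=cams.read_camera(n); np.savez(f,K=[c["fx"],c["fy"],c["cx"],c["cy"]],T=c["world_to_cam"])
        d=np.load(f); _c[n]=(d["K"],d["T"])
    return _c[n]
def ray(n,u,v):
    K,T=cal(n); d=np.array([(u-K[2])/K[0],(v-K[3])/K[1],1.]); R=T[:3,:3]
    return -R.T@T[:3,3], R.T@d
def onz(n,u,v,z):
    o,d=ray(n,u,v); return o+d*(z-o[2])/d[2]
def tri(p):
    A=np.zeros((3,3));b=np.zeros(3)
    for n,u,v in p:
        o,d=ray(n,u,v);d=d/np.linalg.norm(d);M=np.eye(3)-np.outer(d,d);A+=M;b+=M@o
    return np.linalg.solve(A,b)
E
python3 - <<'E'
from h import *
TB=lambda x,y:((x+.5)/4.4-.5+230,(y+.5)/4.4-.5+215)
SB=lambda x,y:((x+.5)/4.1-.5+265,(y+.5)/4.1-.5+200)
P={'c-x-y':((709,367),(228,28),.028),'c+x-y':((735,145),(40,88),.028),'c+x+y':((415,98),(163,332),.028),'c-x+y':((380,320),(361,235),.028),'hub':((167,153),(374,381),.083),'htop':((217,66),(277,315),.133)}
for k,(t,s,z) in P.items():
    t=TB(*t);s=SB(*s)
    print(k,onz('top',*t,z)[:2].round(4),onz('scene',*s,z)[:2].round(4),tri([('top',*t),('scene',*s)]).round(4))
# objects
f=lambda x,y,ox,oy:((x+.5)/6-.5+ox,(y+.5)/6-.5+oy)
print('jar top',onz('top',*f(148,161,160,240),.092)[:2],onz('scene',*f(228,112,400,335),.092)[:2],tri([('top',*f(148,161,160,240)),('scene',*f(228,112,400,335))]))
tc=[(515,106),(634,108),(632,235),(515,226)]
sc=[(466,92),(555,62),(600,112),(513,155)]
T=[onz('top',*f(x-360,y,425,265),.092)[:2] for x,y in tc];S=[onz('scene',*f(x-360,y,258,140),.092)[:2] for x,y in sc]
for N,A in(('T',T),('S',S)):
    A=np.array(A);print(N,A.round(4).tolist(),A.mean(0).round(4)); print(cv2.minAreaRect((A*1000).astype(np.float32)))
E
```

```text
c-x-y [ 0.4702 -0.1945] [ 0.4709 -0.1925] [ 0.4702 -0.1945  0.0261]
c+x-y [ 0.6013 -0.2027] [ 0.6012 -0.2019] [ 0.6012 -0.2026  0.0275]
c+x+y [ 0.6143 -0.0139] [0.6224 0.0046] [ 0.6172 -0.0118  0.0065]
c-x+y [ 0.4817 -0.0045] [ 0.4872 -0.002 ] [ 0.4834 -0.0051  0.0222]
hub [0.5584 0.1208] [0.5598 0.1218] [0.5589 0.1209 0.0812]
htop [0.5983 0.0921] [0.6025 0.093 ] [0.6002 0.0917 0.1296]
jar top [0.49813583 0.31684238] [0.50231622 0.3205535 ] [0.49912348 0.31863803 0.08587354]
T [[0.5121, -0.327], [0.5152, -0.3744], [0.4643, -0.3745], [0.4641, -0.3283]] [ 0.4889 -0.351 ]
((489.61566162109375, -350.7839660644531), (50.89298629760742, 47.40304183959961), 0.28570640087127686)
S [[0.5132, -0.3724], [0.4673, -0.3729], [0.4658, -0.3299], [0.5142, -0.3212]] [ 0.4901 -0.3491]
((490.2370910644531, -347.0668029785156), (48.40471649169922, 51.118045806884766), 0.6431179642677307)
```

```bash
cat >> h.py <<'E'
from scipy.spatial.transform import Rotation as Ro
def st(p=True):
    from cell import readout
    s=readout.observe(); R=Ro.from_euler('xyz',s["tool_rot"]).as_matrix()
    g=s["tool_pos"]+R[:,0]*.159
    if p: print("t %.2f grasp"%s["time"],(g*1000).round(1),"x",R[:,0].round(3),"jaw ang",round(float(np.arctan2(R[1,1],R[0,1])),3),"F",s["contact_force"].round(1),"op %.4f"%s["opening"],"q6 %.2f"%s["qpos"][5])
    return s,R,g
E
python3 -c "
from h import *
st()"
python3 - <<'E'
from h import *
o=cv2.imread('pics/top0.png')
for n,u,v in(('meterL',463,275),('meterB',490,275),('flux',228,330),('spool',156,210)): print(n,onz('top',u,v,.03)[:2])
E
```

```text
t 0.25 grasp [116.4 511.8 245.4] x [-0.    -0.001 -1.   ] jaw ang 1.347 F [-0.2  0.4 -0.2] op 0.0920 q6 -0.15
meterL [ 0.54338217 -0.37361343]
meterB [ 0.54896301 -0.44171779]
flux [0.35730864 0.2044875 ]
spool [0.65031487 0.43082588]
```

```bash
python3 -m inch '32 -16 0 -0.118 1;32 -16 0 -0.118 1;32 -16 0 -0.118 1;32 -16 0 -0.118 1;32 -16 0 -0.118 1;32 -16 0 -0.118 1' ; python3 -m inch '32 -16 0 -0.118 1;32 -16 0 -0.118 1;32 -16 0 -0.118 1;32 -16 0 -0.118 1;32 -16 0 -0.118 1;32 -16 0 -0.118 1'; python3 -c "
from h import *
s,R,g=st()
c=cams.read_camera('wrist');cv2.imwrite('pics/w1.png',c['color'][:,:,::-1])
st()"
```

```text
time: 0.75
tool_pos: [0.3098, 0.4149, 0.4048]
tool_rot: [1.97, 1.571, 1.033]
contact_force: [0.3, 0.8, -0.8]
opening: 0.0918
time: 1.25
tool_pos: [0.5019, 0.3188, 0.4046]
tool_rot: [-1.275, 1.571, -2.921]
contact_force: [0.6, 0.3, -0.4]
opening: 0.0921
t 1.25 grasp [501.9 318.8 245.6] x [-0. -0. -1.] jaw ang -0.075 F [ 0.6  0.3 -0.4] op 0.0921 q6 0.51
t 1.30 grasp [507.5 315.4 245.2] x [ 0.004 -0.002 -1.   ] jaw ang -0.086 F [ 2.4 -2.6 -0. ] op 0.0919 q6 0.52
```

View pics/w1.png

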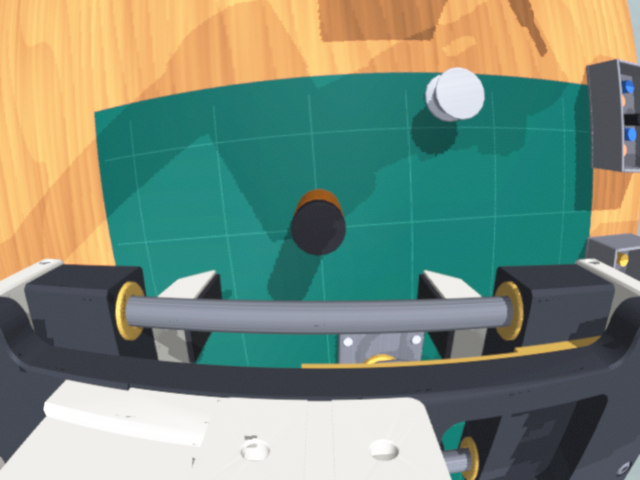

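```bash
cat >> h.py <<'E'
WT=None
def wray(u,v,s,R,c):
    x=(u-c["cx"]);y=(v-c["cy"]);r=np.hypot(x,y);th=r/c["fx"]
    d=np.array([np.sin(th)*x/r,np.sin(th)*y/r,np.cos(th)]); T=c["T_tool_cam"]
    return s["tool_pos"]+R@T[:3,3], R@T[:3,:3]@d
def wz(u,v,z,s,R,c):
    o,d=wray(u,v,s,R,c); return o+d*(z-o[2])/d[2]
E
python3 - <<'E'
from h import *
s,R,g=st()
c=cams.read_camera('wrist');im=c['color'];cv2.imwrite('pics/w2.png',im[:,:,::-1])
m=(im.max(2)<62).astype(np.uint8); m[:,:270]=0;m[:,370:]=0;m[262:]=0;m[:160]=0
ct=max(cv2.findContours(m,0,1)[0],key=cv2.contourArea)
e=cv2.minEnclosingCircle(ct);print(e)
x,y,w,h=cv2.boundingRect(ct);print(x,y,w,h)
print(wz(*e[0],.092,s,R,c))
pts=np.array([wz(*p[0],.092,s,R,c)[:2] for p in ct]);print(cv2.minEnclosingCircle((pts*1000).astype(np.float32)))
E
```

```text
t 1.30 grasp [507.5 315.4 245.2] x [ 0.004 -0.002 -1.   ] jaw ang -0.086 F [ 2.4 -2.6 -0. ] op 0.0919 q6 0.52
((309.9345397949219, 223.59710693359375), 27.4711856842041)
283 197 53 55
[0.50203065 0.31926174 0.092     ]
((502.3319091796875, 318.7440185546875), 22.547861099243164)
```

```bash
python3 -m inch '1 -1 -30 0 1;0 0 -38 0 1;0 0 -38 0 1;0 0 -38 0 1;0 0 -38 0 1;0 0 -11.5 0 1;0 0 0 0 1' 25; python3 -c "
from h import *
st()"
```

```text
time: 1.93
tool_pos: [0.5001, 0.3187, 0.2081]
tool_rot: [-1.07, 1.563, -2.708]
contact_force: [-0.5, 0.1, -0.0]
opening: 0.092
t 1.93 grasp [499.  318.2  49.1] x [-0.007 -0.003 -1.   ] jaw ang -0.068 F [-0.5  0.1 -0. ] op 0.0920 q6 0.51
```

```bash
python3 -m inch '1 0 0 0 0;0 0 0 0 0;0 0 0 0 0;0 0 0 0 0;0 0 0 0 0' 25; python3 -c "
from h import *
st()"
```

```text
time: 2.35
tool_pos: [0.5028, 0.3191, 0.2127]
tool_rot: [2.056, 1.568, 0.417]
contact_force: [0.6, -0.6, 0.2]
opening: 0.063
t 2.35 grasp [503.1 319.2  53.8] x [ 0.002  0.001 -1.   ] jaw ang -0.069 F [ 0.6 -0.6  0.2] op 0.0630 q6 0.51
```

```bash
python3 -m inch '0 0 0 0 0;0 0 0 0 0;0 0 0 0 0;0 0 0 0 0;0 0 0 0 0' 25; python3 -c "
from h import *
st()"
```

```text
time: 2.77
tool_pos: [0.5024, 0.319, 0.2115]
tool_rot: [-1.867, 1.571, 2.777]
contact_force: [-2.6, -0.4, 5.3]
opening: 0.0452
t 2.77 grasp [502.4 319.   52.5] x [-0.  0. -1.] jaw ang -0.069 F [-2.6 -0.4  5.3] op 0.0452 q6 0.51
```

```bash
python3 -m inch '0 0 15 0 0;0 0 30 0 0;0 0 40 0 0;0 0 40 0 0;0 -10 30 0 0;0 -25 10 0 0;1 -38 0 0 0;1 -39 0 0 0' 25; python3 -m inch '1 -39 0 0 0;1 -39 0 0 0;1 -39 0 0 0;1 -39 0 0 0;0 -39 0 0 0;0 -39 0 0 0;0 -39 0 0 0;0 -30 0 0 0'; python3 -m inch '0 -16 0 0 0;0 0 0 0 0;0 0 0 0 0;0 0 0 0 0'; python3 -c "
from h import *
s,R,g=st()
c=cams.read_camera('wrist');cv2.imwrite('pics/w3.png',c['color'][:,:,::-1])
c=cams.read_camera('top');cv2.imwrite('pics/t3.png',c['color'][:,:,::-1])"
```

```text
time: 3.43
tool_pos: [0.5042, 0.2064, 0.3769]
tool_rot: [1.799, 1.569, 0.161]
contact_force: [1.4, -0.6, -2.2]
opening: 0.0455
time: 4.1
tool_pos: [0.5081, -0.0989, 0.3759]
tool_rot: [-0.362, 1.57, -2.003]
contact_force: [-0.2, 0.1, -2.0]
opening: 0.0457
time: 4.43
tool_pos: [0.5084, -0.1115, 0.3759]
tool_rot: [-2.319, 1.57, 2.325]
contact_force: [0.7, -0.2, -0.9]
opening: 0.0454
t 4.43 grasp [ 508.3 -111.4  216.9] x [-0.001  0.001 -1.   ] jaw ang -0.069 F [ 0.7 -0.2 -0.9] op 0.0454 q6 -0.29
```

View pics/w3.png

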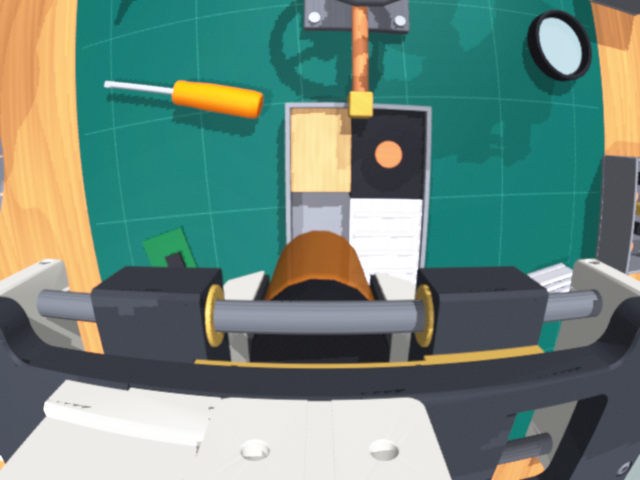

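View pics/t3.png

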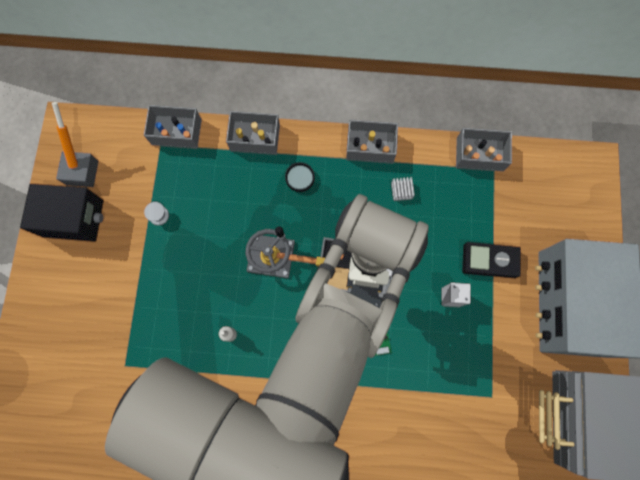

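Run:
```python
import cv2
t=cv2.imread("pics/w3.png")
cv2.imwrite("pics/w3z.png",cv2.resize(t[90:260,270:440],None,fx=3.5,fy=3.5,interpolation=cv2.INTER_CUBIC))
```

```text
(no output)
```

View pics/w3z.png

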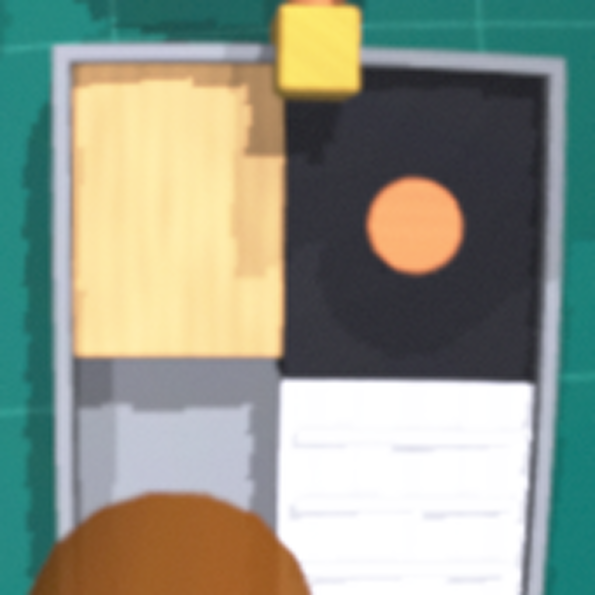

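Run:
```python
from h import *
s,R,g=st(); c=cams.read_camera('wrist')
C=np.array([506,-139.]);y=-.068;B=np.array([[np.cos(y),-np.sin(y)],[np.sin(y),np.cos(y)]])
for n,x,yy,z in(('outTL',52,46,.028),('inTL',72,64,.028),('outL',60,540,.028),('inL',76,480,.028),('outTR',566,58,.028),('tanBL',76,357,.025),('tanBR',281,357,.025),('whTL',279,380,.025),('whL',276,560,.025)):
    p=wz((x+.5)/3.5-.5+270,(yy+.5)/3.5-.5+90,z,s,R,c)[:2]*1000
    print(n,p.round(1),(B.T@(p-C)).round(1))
```

```text
t 4.53 grasp [ 508.5 -110.9  217.1] x [-0.  0. -1.] jaw ang -0.067 F [ 1.1  0.3 -1.3] op 0.0455 q6 -0.29
outTL [486.3  -4.6] [-28.8 132.8]
inTL [491.   -9.6] [-23.8 128.1]
outL [ 478.3 -131.8] [-28.1   5.3]
inL [ 483.9 -116. ] [-23.6  21.4]
outTR [617.1 -13.1] [102.3 133.2]
tanBL [486.2 -84.4] [-23.4  53.1]
tanBR [538.8 -87.9] [29.2 53.2]
whTL [537.9 -93.8] [28.8 47.2]
whL [ 534.8 -141.9] [28.9 -0.9]
```

```bash
python3 -m inch '1 -1.7 -20 0 0;0 0 -36 0 0;0 0 -36 0 0;0 0 -26 0 0;0 0 -14 0 0;0 0 0 0 0;0 0 0 0 0'; python3 -c "
from h import *
st()
c=cams.read_camera('scene');cv2.imwrite('pics/s4.png',cv2.resize(c['color'][190:300,255:375,::-1],None,fx=5,fy=5,interpolation=cv2.INTER_CUBIC))"
```

```text
time: 5.17
tool_pos: [0.5097, -0.1131, 0.2441]
tool_rot: [-1.921, 1.57, 2.724]
contact_force: [0.3, -0.2, -2.0]
opening: 0.0452
t 5.17 grasp [ 509.5 -113.    85.1] x [-0.001  0.    -1.   ] jaw ang -0.068 F [ 0.3 -0.2 -2. ] op 0.0452 q6 -0.30
```

View pics/s4.png

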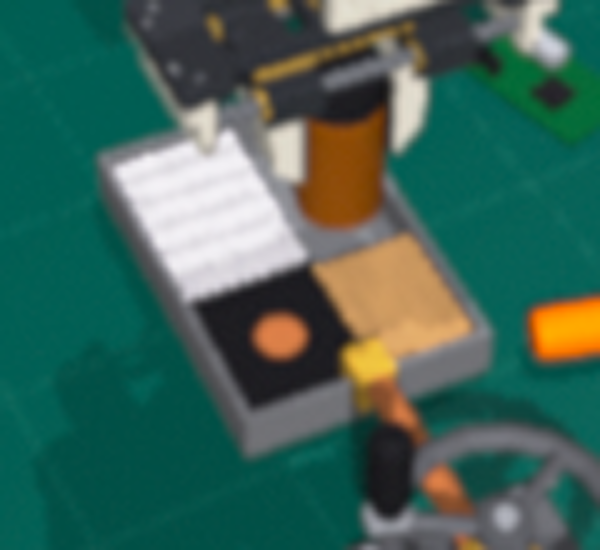

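Jar hangs over the row (around (342,200) in the crop), base about 33 mm up; looks aligned. Lowering.

```bash
python3 -m inch '0 0 -12 0 0;0 0 -11 0 0;0 0 0 0 0' ; python3 -m inch '0 0 -4 0 0;0 0 -2 0 0;0 0 0 0 0;0 0 0 0 0'; python3 -c "
from h import *
st()"
```

```text
time: 5.47
tool_pos: [0.5096, -0.1135, 0.2214]
tool_rot: [1.374, 1.57, -0.266]
contact_force: [-1.5, 0.0, -1.6]
opening: 0.0457
time: 5.8
tool_pos: [0.5097, -0.1138, 0.2159]
tool_rot: [1.285, 1.57, -0.355]
contact_force: [-0.3, -0.8, -1.3]
opening: 0.0454
t 5.80 grasp [ 509.9 -113.9   56.9] x [ 0.001 -0.    -1.   ] jaw ang -0.069 F [-0.3 -0.8 -1.3] op 0.0454 q6 -0.30
```

```bash
python3 -m inch '0 0.8 -1 0 0;0 0 -0.6 0 0;0 0 0 0 0' ; python3 -c "
from h import *
st()"
```

```text
time: 6.05
tool_pos: [0.5097, -0.1134, 0.2154]
tool_rot: [0.954, 1.568, -0.686]
contact_force: [-4.4, -1.0, 11.7]
opening: 0.0457
t 6.05 grasp [ 510.  -113.6   56.4] x [ 0.002 -0.001 -1.   ] jaw ang -0.069 F [-4.4 -1.  11.7] op 0.0457 q6 -0.30
```

```bash
python3 -m inch '0 0 0 0 1;0 0 0 0 1;0 0 0 0 1;0 0 0 0 1;0 0 0 0 1;0 0 0 0 1' ; python3 -c "
from h import *
st()"
```

```text
time: 6.55
tool_pos: [0.5095, -0.113, 0.2135]
tool_rot: [-2.309, 1.571, 2.334]
contact_force: [-0.2, -0.6, 0.1]
opening: 0.081
t 6.55 grasp [ 509.5 -112.9   54.5] x [-0.  0. -1.] jaw ang -0.069 F [-0.2 -0.6  0.1] op 0.0810 q6 -0.30
```

```bash
python3 -m inch '0 0 20 0 1;0 0 40 0 1;0 0 40 0 1;0 -10 40 0 1;-2 -36 20 0 1;-4 -40 0 0 1;-4 -40 0 0 1;-4 -40 0 0 1' ; python3 -m inch '-4 -40 0 0 1;-2 -21 0 0 1;0 -10 0 0 1;0 0 0 0 1;0 0 0 0 1'; python3 -c "
from h import *
s,R,g=st()
c=cams.read_camera('wrist');cv2.imwrite('pics/w5.png',c['color'][:,:,::-1])"
```

```text
time: 7.22
tool_pos: [0.4951, -0.2804, 0.3744]
tool_rot: [1.06, 1.569, -0.578]
contact_force: [0.3, -0.5, -1.1]
opening: 0.0918
time: 7.63
tool_pos: [0.4896, -0.3493, 0.3732]
tool_rot: [-2.752, 1.569, 1.891]
contact_force: [-0.3, -0.3, 0.0]
opening: 0.092
t 7.63 grasp [ 489.5 -349.1  214.2] x [-0.     0.001 -1.   ] jaw ang -0.069 F [-0.3 -0.3  0. ] op 0.0920 q6 -0.68
```

View pics/w5.png

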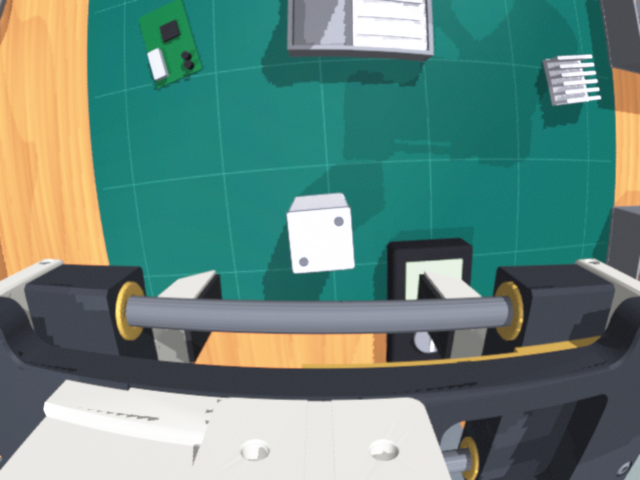

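Run:
```python
from h import *
s,R,g=st(); c=cams.read_camera('wrist')
A=np.array([wz(u,v,.092,s,R,c)[:2]*1000 for u,v in((288,211),(348,206),(354,268),(294,272))],dtype=np.float32)
print(A,A.mean(0),cv2.minAreaRect(A),np.degrees(np.arctan2(*(A[1]-A[0])[::-1])),np.degrees(np.arctan2(*(A[2]-A[3])[::-1])))
```

```text
t 7.68 grasp [ 489.8 -348.4  214.4] x [-0.     0.001 -1.   ] jaw ang -0.068 F [-0.5 -0.1 -0.5] op 0.0921 q6 -0.68
[[ 469.77597 -327.63156]
 [ 512.8895  -326.90558]
 [ 515.10455 -373.78116]
 [ 470.20328 -373.88965]] [ 491.99332 -350.55197] ((492.4387512207031, -350.54254150390625), (44.90036392211914, 46.894039154052734), 0.529252290725708) 0.9647037 0.13843718
```

```bash
python3 -m inch '1.7 -1.9 -20 0.04 1;0 0 -40 0.038 1;0 0 -40 0 1;0 0 -40 0 1;0 0 -22 0 1;0 0 0 0 1;0 0 0 0 0;0 0 0 0 0' 25; python3 -c "
from h import *
st()"; python3 -m inch '0 0 0 0 0;0 0 0 0 0;0 0 0 0 0;0 0 0 0 0;0 0 0 0 0;0 0 0 0 0;0 0 0 0 0';python3 -c "
from h import *
st()"
```

```text
time: 8.4
tool_pos: [0.4922, -0.3515, 0.2137]
tool_rot: [0.86, 1.568, -0.7]
contact_force: [-0.1, 0.5, 1.0]
opening: 0.0826
t 8.40 grasp [ 492.6 -351.9   54.7] x [ 0.002 -0.002 -1.   ] jaw ang 0.01 F [-0.1  0.5  1. ] op 0.0826 q6 -0.76
time: 8.98
tool_pos: [0.4911, -0.352, 0.212]
tool_rot: [0.708, 1.571, -0.854]
contact_force: [-0.3, 1.4, 4.1]
opening: 0.0459
t 8.98 grasp [ 491.2 -352.    53. ] x [ 0. -0. -1.] jaw ang 0.009 F [-0.3  1.4  4.1] op 0.0459 q6 -0.76
```

```bash
python3 -m inch '0 0 15 0 0;0 0 30 0 0;0 0 40 0 0;0 10 35 -0.04 0;3 30 15 -0.038 0;4 38 0 0 0;4 38 0 0 0;4 38 0 0 0' ; python3 -m inch '0 22 0 0 0;0 9 0 0 0;0 0 0 0 0;0 0 0 0 0;0 0 0 0 0'; python3 -c "
from h import *
s,R,g=st()
c=cams.read_camera('wrist');cv2.imwrite('pics/w6.png',c['color'][:,:,::-1])
c=cams.read_camera('scene');cv2.imwrite('pics/s6.png',cv2.resize(c['color'][170:300,235:375,::-1],None,fx=4.6,fy=4.6,interpolation=cv2.INTER_CUBIC))"
```

```text
time: 9.65
tool_pos: [0.5058, -0.1965, 0.3467]
tool_rot: [2.13, 1.571, 0.489]
contact_force: [1.5, 0.4, -1.9]
opening: 0.0459
time: 10.07
tool_pos: [0.5063, -0.1682, 0.3465]
tool_rot: [0.389, 1.57, -1.252]
contact_force: [-0.3, -0.8, -0.7]
opening: 0.0462
t 10.07 grasp [ 506.3 -168.3  187.5] x [ 0.    -0.001 -1.   ] jaw ang -0.07 F [-0.3 -0.8 -0.7] op 0.0462 q6 -0.39
```

View pics/w6.png

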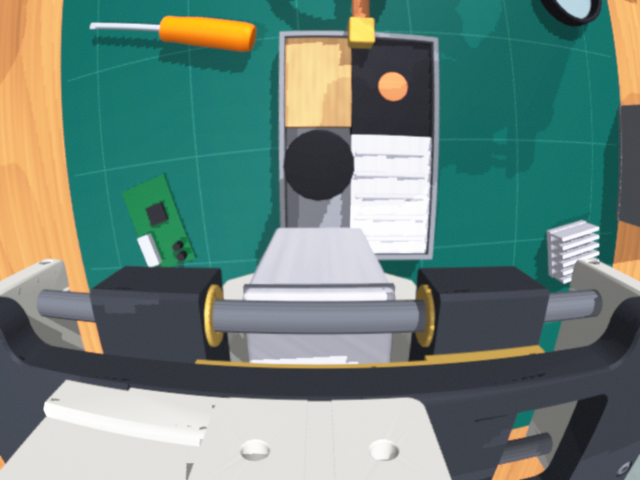

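View pics/s6.png

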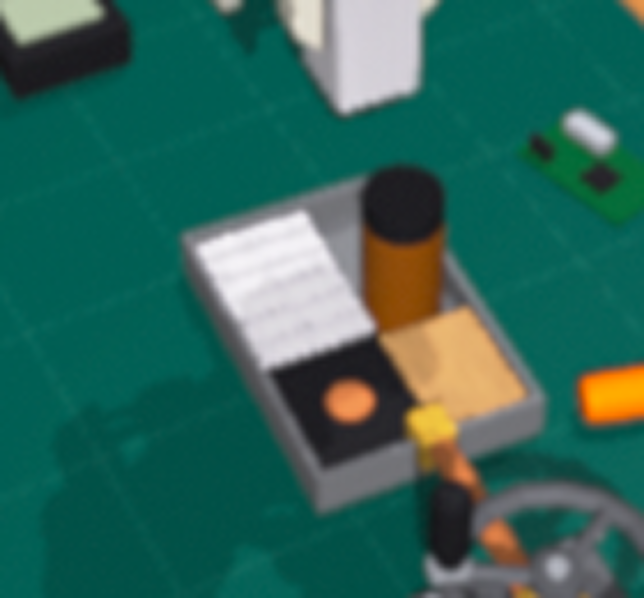

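Run:
```python
from h import *
s,R,g=st(); c=cams.read_camera('wrist');im=c['color']
m=(im.max(2)<62).astype(np.uint8); m[:,:270]=0;m[:,352:]=0;m[202:]=0;m[:128]=0
m=cv2.morphologyEx(m,cv2.MORPH_OPEN,np.ones((7,7)))
ct=max(cv2.findContours(m,0,1)[0],key=cv2.contourArea)
C=np.array([507.3,-139.]);y=-.068;B=np.array([[np.cos(y),-np.sin(y)],[np.sin(y),np.cos(y)]])
pts=np.array([wz(*p[0],.096,s,R,c)[:2] for p in ct]);e=cv2.minEnclosingCircle((pts*1000).astype(np.float32));print(e,(B.T@(np.array(e[0])-C)).round(1))
t=im[20:260,260:440,::-1];cv2.imwrite("pics/w6z.png",cv2.resize(t,None,fx=2.5,fy=2.5,interpolation=cv2.INTER_CUBIC))
```

```text
t 10.17 grasp [ 506.2 -168.4  187.4] x [-0. -0. -1.] jaw ang -0.071 F [-0.4 -0.7 -1.9] op 0.0460 q6 -0.39
((510.3653869628906, -114.60221862792969), 21.95082664489746) [ 1.4 24.5]
```

View pics/w6z.png

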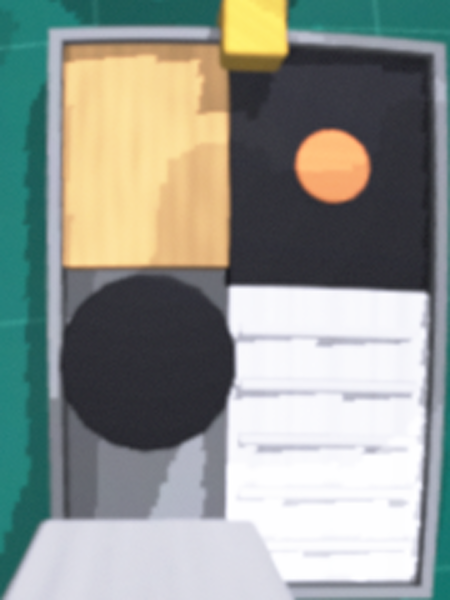

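```bash
python3 -m inch '0.6 2 -20 0.002 0;0 0 -38 0 0;0 0 -30 0 0;0 0 -12 0 0;0 0 0 0 0;0 0 0 0 0'; python3 -c "
from h import *
st()
c=cams.read_camera('scene');cv2.imwrite('pics/s7.png',cv2.resize(c['color'][170:300,235:375,::-1],None,fx=4.6,fy=4.6,interpolation=cv2.INTER_CUBIC))"
```

```text
time: 10.72
tool_pos: [0.5068, -0.1656, 0.2463]
tool_rot: [-1.968, 1.57, 2.676]
contact_force: [-0.5, 0.3, -2.4]
opening: 0.0459
t 10.72 grasp [ 506.7 -165.6   87.3] x [-0.001  0.    -1.   ] jaw ang -0.068 F [-0.5  0.3 -2.4] op 0.0459 q6 -0.39
```

View pics/s7.png

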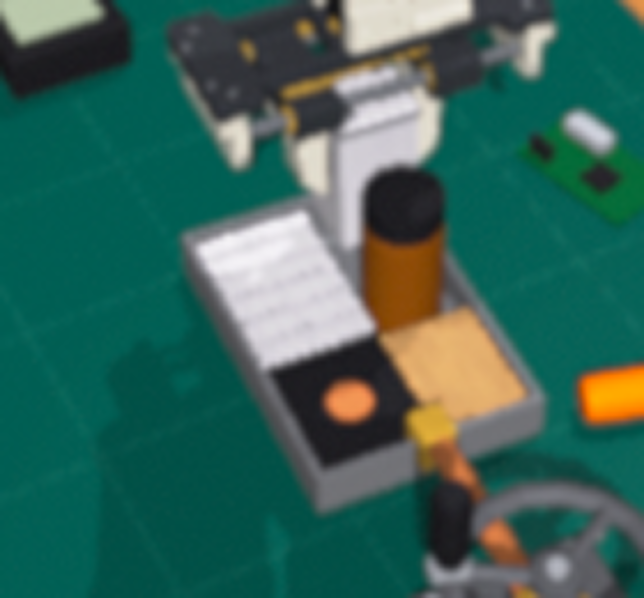

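```bash
python3 -m inch '0 -0.7 -6 0 0;0 0 -6 0 0;0 0 -3 0 0;0 0 0 0 0'; python3 -c "
from h import *
st()"; python3 -m inch '0 0 -6 0 0;0 0 -5 0 0;0 0 0 0 0;0 0 0 0 0'; python3 -c "
from h import *
st()"
```

```text
time: 11.1
tool_pos: [0.5066, -0.1655, 0.2312]
tool_rot: [-1.998, 1.57, 2.648]
contact_force: [-0.4, 0.0, -1.4]
opening: 0.0458
t 11.10 grasp [ 506.5 -165.5   72.2] x [-0.001  0.    -1.   ] jaw ang -0.067 F [-0.4  0.  -1.4] op 0.0458 q6 -0.39
time: 11.43
tool_pos: [0.5067, -0.1655, 0.2202]
tool_rot: [-1.999, 1.57, 2.646]
contact_force: [0.5, -0.1, -1.8]
opening: 0.046
t 11.43 grasp [ 506.6 -165.4   61.2] x [-0.001  0.    -1.   ] jaw ang -0.067 F [ 0.5 -0.1 -1.8] op 0.0460 q6 -0.39
```

Free inside the walls (base about 8 mm). Down to contact and release.

```bash
python3 -m inch '0 0 -3 0 0;0 0 -1.5 0 0;0 0 0 0 0'; python3 -c "
from h import *
st()"; python3 -m inch '0 0 0 0 1;0 0 0 0 1;0 0 0 0 1;0 0 0 0 1;0 0 0 0 1;0 0 0 0 1;0 0 0 0 1'; python3 -c "
from h import *
st()"
```

```text
time: 11.68
tool_pos: [0.5069, -0.1656, 0.2161]
tool_rot: [1.312, 1.571, -0.326]
contact_force: [0.1, 0.5, -1.7]
opening: 0.0457
t 11.68 grasp [ 506.9 -165.6   57.1] x [ 0. -0. -1.] jaw ang -0.067 F [ 0.1  0.5 -1.7] op 0.0457 q6 -0.39
time: 12.27
tool_pos: [0.5068, -0.1656, 0.2162]
tool_rot: [1.37, 1.571, -0.268]
contact_force: [0.4, -0.1, 0.1]
opening: 0.0878
t 12.27 grasp [ 506.8 -165.6   57.2] x [ 0. -0. -1.] jaw ang -0.067 F [ 0.4 -0.1  0.1] op 0.0878 q6 -0.39
```

```bash
python3 -m inch '0 0 20 0 1;0 0 40 0 1;0 0 40 0 1;0 0 40 0 1;5 15 18 0 1;13 36 0 0 1;13 36 0 0 1;13 36 0 0 1'; python3 -m inch '13 36 0 0 1;13 36 0 0 1;12 32 0 0 1;8 20 0 0 1;3 10 0 0 1;0 0 0 0 1;0 0 0 0 1;0 0 0 0 1';  python3 -c "
from h import *
s,R,g=st()
c=cams.read_camera('wrist');cv2.imwrite('pics/w8.png',c['color'][:,:,::-1])
c=cams.read_camera('scene');cv2.imwrite('pics/s8.png',cv2.resize(c['color'][180:340,255:400,::-1],None,fx=3.7,fy=3.7,interpolation=cv2.INTER_CUBIC))
c=cams.read_camera('top');cv2.imwrite('pics/t8.png',c['color'][:,:,::-1])"
```

```text
time: 12.93
tool_pos: [0.5509, -0.0415, 0.3749]
tool_rot: [1.463, 1.569, -0.176]
contact_force: [0.0, 0.5, -1.2]
opening: 0.0916
time: 13.6
tool_pos: [0.5995, 0.0901, 0.3741]
tool_rot: [-0.608, 1.57, -2.247]
contact_force: [-0.2, -1.2, 1.4]
opening: 0.0919
t 13.60 grasp [599.4  90.  215.1] x [-0.    -0.001 -1.   ] jaw ang -0.068 F [-0.2 -1.2  1.4] op 0.0919 q6 0.09
```

View pics/w8.png

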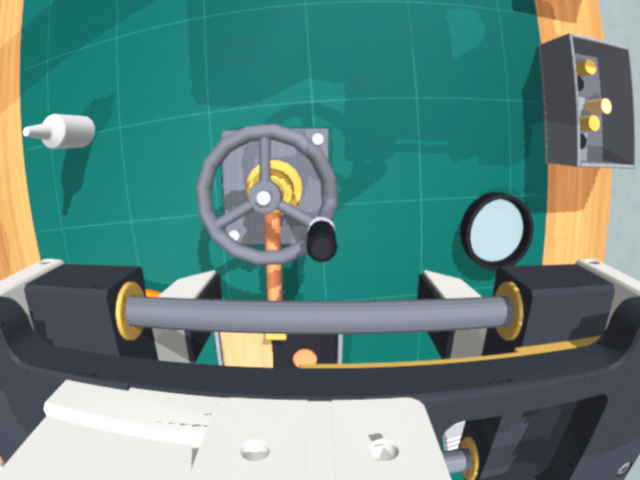

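View pics/s8.png

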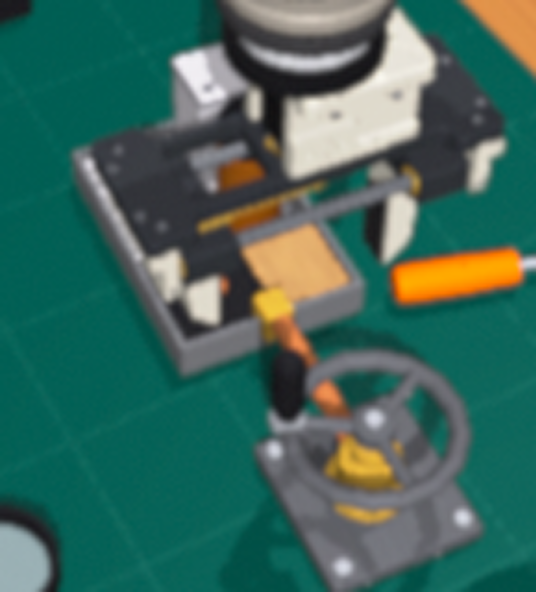

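View pics/t8.png

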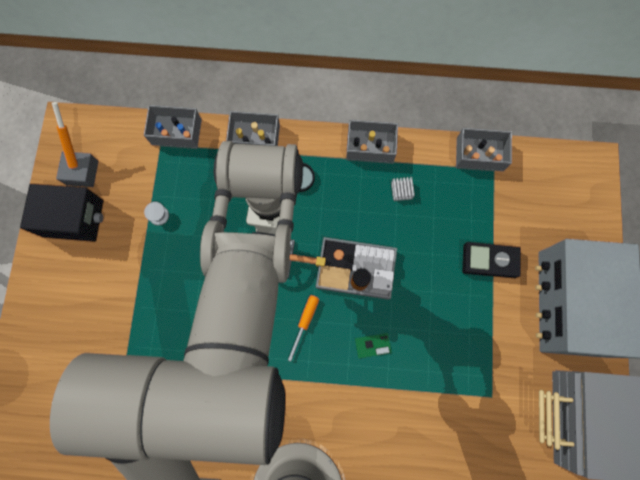

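Run:
```python
import cv2
t=cv2.imread("pics/w8.png")
cv2.imwrite("pics/w8z.png",cv2.resize(t[115:275,190:345],None,fx=3.7,fy=3.7,interpolation=cv2.INTER_CUBIC))
t=cv2.imread("pics/t8.png")
cv2.imwrite("pics/t8z.png",cv2.resize(t[230:305,310:405],None,fx=6,fy=6,interpolation=cv2.INTER_CUBIC))
```

```text
(no output)
```

View pics/w8z.png

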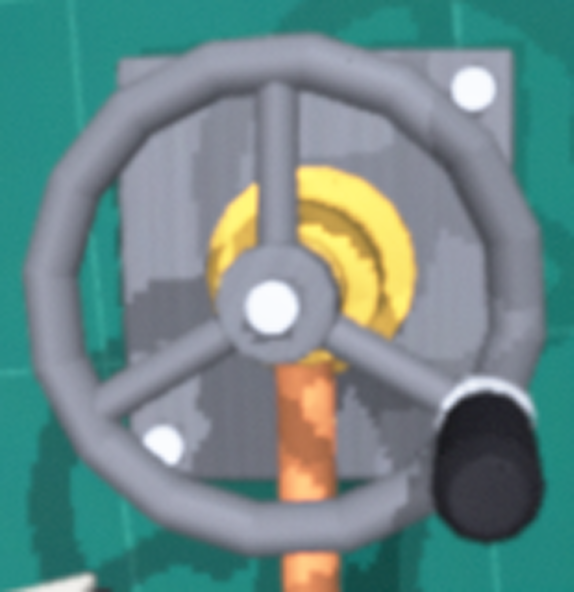

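View pics/t8z.png

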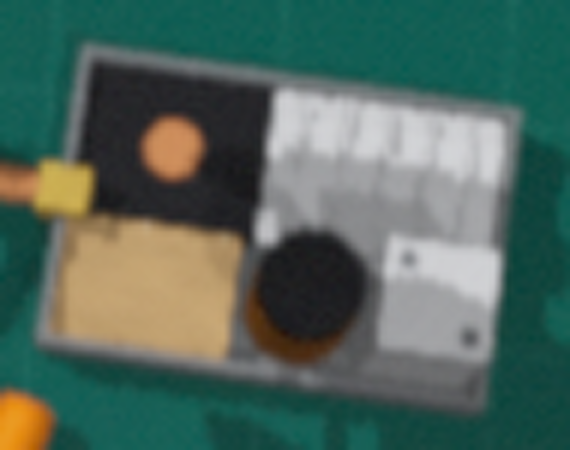

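Run:
```python
from h import *
s,R,g=st(); c=cams.read_camera('wrist')
f=lambda x,y,z:wz((x+.5)/3.7-.5+190,(y+.5)/3.7-.5+115,z,s,R,c)[:2]*1000
print('top',f(489,489,.133),'hub',f(272,306,.083))
e=[f(25,285,.072),f(547,285,.072),f(290,33,.072),f(290,555,.072)];print(np.round(e,1),np.mean(e[:2],0),np.mean(e[2:],0))
```

```text
t 13.75 grasp [599.7  89.9 215.3] x [ 0. -0. -1.] jaw ang -0.069 F [-0.4 -0.2  0.5] op 0.0916 q6 0.09
top [602.60889313  93.36829299] hub [561.1315356  120.57971621]
[[505.7 128.4]
 [616.8 119.5]
 [567.9 175.5]
 [557.7  64.7]] [561.27504966 123.96035399] [562.77618984 120.11635927]
```

```bash
python3 -m inch '2.3 3 -20 0 1;0 0 -36 0 1;0 0 -34 0 1;0 0 -15 0 1;0 0 0 0 1;0 0 0 0 1'; python3 -c "
from h import *
s,R,g=st()
c=cams.read_camera('wrist');cv2.imwrite('pics/w9.png',c['color'][:,:,::-1])"
```

```text
time: 14.3
tool_pos: [0.6021, 0.0939, 0.269]
tool_rot: [-1.412, 1.57, -3.05]
contact_force: [1.5, 0.2, -0.3]
opening: 0.0919
t 14.30 grasp [602.   93.8 110. ] x [-0.001 -0.    -1.   ] jaw ang -0.068 F [ 1.5  0.2 -0.3] op 0.0919 q6 0.10
```

View pics/w9.png

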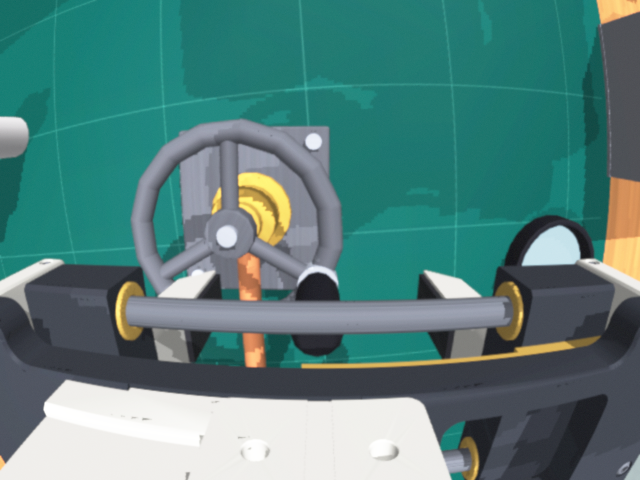

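```bash
python3 - <<'E'
from h import *
s,R,g=st(); c=cams.read_camera('wrist')
print(wz(227,236,.083,s,R,c))
E
python3 -m inch '0 0 0 0 0;0 0 0 0 0;0 0 0 0 0;0 0 0 0 0;0 0 0 0 0;0 0 0 0 0;0 0 0 0 0' 35; python3 -m inch '0 0 0 0 0;0 0 0 0 0;0 0 0 0 0;0 0 0 0 0;0 0 0 0 0;0 0 0 0 0;0 0 0 0 0'; python3 -c "
from h import *
s,R,g=st()"
```

```text
t 14.35 grasp [602.9  94.  111.3] x [ 0.002  0.    -1.   ] jaw ang -0.068 F [ 0.3 -0.3  0.5] op 0.0921 q6 0.10
[0.56189178 0.12049556 0.083     ]
time: 14.98
tool_pos: [0.6021, 0.0945, 0.2692]
tool_rot: [1.334, 1.571, -0.304]
contact_force: [-0.0, -0.3, 0.6]
opening: 0.0498
time: 15.57
tool_pos: [0.6018, 0.0946, 0.2691]
tool_rot: [-1.669, 1.57, 2.976]
contact_force: [-2.8, 1.5, 1.5]
opening: 0.0192
t 15.57 grasp [601.6  94.6 110.1] x [-0.001  0.    -1.   ] jaw ang -0.067 F [-2.8  1.5  1.5] op 0.0192 q6 0.10
```

Run:
```python
import numpy as np
a=np.radians(np.arange(-33,-200,-15)); p=50*np.c_[np.cos(a),np.sin(a)]
for k,d in zip(np.arange(-48,-300,-15),np.diff(p,axis=0)): print(k,d.round(1))
```

```text
-48 [-8.5 -9.9]
-63 [-10.8  -7.4]
-78 [-12.3  -4.4]
-93 [-13.  -1.]
-108 [-12.8   2.4]
-123 [-11.8   5.6]
-138 [-9.9  8.5]
-153 [-7.4 10.8]
-168 [-4.4 12.3]
-183 [-1. 13.]
-198 [ 2.4 12.8]
```

```bash
python3 -m inch '-8.5 -9.9 0 0 0;-10.8 -7.4 0 0 0;0 0 0 0 0;0 0 0 0 0'; python3 -c "
from h import *
s,R,g=st()"; python3 -m inch '-12.3 -4.4 0 0 0;-13 -1 0 0 0;0 0 0 0 0;0 0 0 0 0'; python3 -c "
from h import *
s,R,g=st()"
```

```text
time: 15.9
tool_pos: [0.5822, 0.0773, 0.269]
tool_rot: [-1.755, 1.569, 2.89]
contact_force: [-4.6, 2.8, 1.8]
opening: 0.0194
t 15.90 grasp [582.   77.3 110. ] x [-0.002  0.    -1.   ] jaw ang -0.067 F [-4.6  2.8  1.8] op 0.0194 q6 0.07
time: 16.23
tool_pos: [0.5576, 0.0722, 0.2691]
tool_rot: [-2.52, 1.57, 2.126]
contact_force: [-1.7, 3.9, 0.1]
opening: 0.019
t 16.23 grasp [557.5  72.3 110.1] x [-0.  0. -1.] jaw ang -0.067 F [-1.7  3.9  0.1] op 0.0190 q6 0.06
```

```bash
python3 -m inch '-12.8 2.4 0 0 0;-11.8 5.6 0 0 0;-9.9 8.5 0 0 0;0 0 0 0 0;0 0 0 0 0'; python3 -c "
from h import *
s,R,g=st()"; python3 -m inch '-7.4 10.8 0 0 0;-2.5 6 0 0 0;0 0 0 0 0;0 0 0 0 0'; python3 -c "
from h import *
s,R,g=st()"
```

```text
time: 16.65
tool_pos: [0.5229, 0.0888, 0.2691]
tool_rot: [-1.752, 1.57, 2.894]
contact_force: [-2.0, 2.4, -0.0]
opening: 0.0191
t 16.65 grasp [522.7  88.8 110.1] x [-0.001  0.    -1.   ] jaw ang -0.066 F [-2.   2.4 -0. ] op 0.0191 q6 0.09
time: 16.98
tool_pos: [0.513, 0.1054, 0.2691]
tool_rot: [-1.986, 1.57, 2.66]
contact_force: [-3.5, 1.8, 0.1]
opening: 0.0193
t 16.98 grasp [512.8 105.5 110.1] x [-0.001  0.001 -1.   ] jaw ang -0.066 F [-3.5  1.8  0.1] op 0.0193 q6 0.12
```

```bash
python3 -m inch '-1.8 7 0 0 0;-0.8 5 0 0 0;0 0 0 0 0'; python3 -c "
from h import *
s,R,g=st()"; python3 -m inch '-0.1 3 0 0 0;0 3 0 0 0;0 0 0 0 0;0 0 0 0 0'; python3 -c "
from h import *
s,R,g=st()"
```

```text
time: 17.23
tool_pos: [0.5103, 0.1174, 0.2691]
tool_rot: [-1.539, 1.57, 3.107]
contact_force: [-3.1, 0.0, 1.0]
opening: 0.019
t 17.23 grasp [510.2 117.4 110.1] x [-0.001  0.    -1.   ] jaw ang -0.067 F [-3.1  0.   1. ] op 0.0190 q6 0.15
time: 17.57
tool_pos: [0.5101, 0.1232, 0.2691]
tool_rot: [-1.819, 1.57, 2.826]
contact_force: [-5.7, 0.5, 2.1]
opening: 0.0193
t 17.57 grasp [510.  123.2 110.1] x [-0.001  0.    -1.   ] jaw ang -0.067 F [-5.7  0.5  2.1] op 0.0193 q6 0.16
```

```bash
python3 -m inch '0 1.5 0 0 0;0 1 0 0 0;0 0 0 0 0'; python3 -c "
from h import *
s,R,g=st()"; python3 -m inch '0.2 2 0 0 0;0 0 0 0 0;0 0 0 0 0'; python3 -c "
from h import *
s,R,g=st()"
```

```text
time: 17.82
tool_pos: [0.5102, 0.1254, 0.2691]
tool_rot: [-1.38, 1.57, -3.018]
contact_force: [-4.5, -1.6, 1.4]
opening: 0.0191
t 17.82 grasp [510.1 125.4 110.1] x [-0.001 -0.    -1.   ] jaw ang -0.067 F [-4.5 -1.6  1.4] op 0.0191 q6 0.16
time: 18.07
tool_pos: [0.5103, 0.1265, 0.269]
tool_rot: [-0.551, 1.568, -2.188]
contact_force: [-4.8, -8.1, 1.4]
opening: 0.0189
t 18.07 grasp [510.1 126.1 110. ] x [-0.002 -0.002 -1.   ] jaw ang -0.067 F [-4.8 -8.1  1.4] op 0.0189 q6 0.17
```

```bash
python3 -m inch '0.2 2 0 0 0;0 0 0 0 0;0 0 0 0 0'; python3 -c "
from h import *
s,R,g=st()"; python3 -m inch '0.2 2 0 0 0;0 0 0 0 0;0 0 0 0 0'; python3 -c "
from h import *
s,R,g=st()
c=cams.read_camera('wrist');cv2.imwrite('pics/w10.png',c['color'][:,:,::-1])
c=cams.read_camera('scene');cv2.imwrite('pics/s10.png',c['color'][:,:,::-1])"
```

```text
time: 18.32
tool_pos: [0.5105, 0.1272, 0.269]
tool_rot: [-0.369, 1.565, -2.007]
contact_force: [-6.2, -16.0, 4.1]
opening: 0.0195
t 18.32 grasp [510.1 126.4 110. ] x [-0.002 -0.005 -1.   ] jaw ang -0.066 F [ -6.2 -16.    4.1] op 0.0195 q6 0.17
time: 18.57
tool_pos: [0.5107, 0.1279, 0.269]
tool_rot: [-0.31, 1.562, -1.947]
contact_force: [-7.1, -24.9, 5.6]
opening: 0.0193
t 18.57 grasp [510.2 126.7 110. ] x [-0.003 -0.008 -1.   ] jaw ang -0.066 F [ -7.1 -24.9   5.6] op 0.0193 q6 0.17
```

View pics/w10.png

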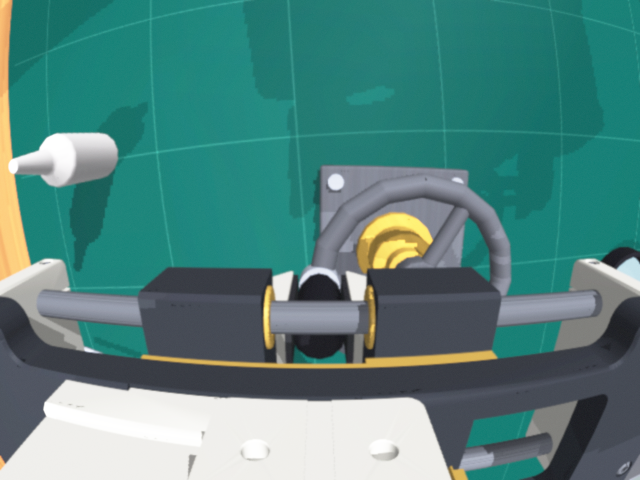

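```bash
python3 - <<'E'
import numpy as np
a=np.radians(176.1+15*np.arange(25)); p=(50*np.c_[np.cos(a),np.sin(a)]).round(1)
d=np.diff(p,axis=0).round(1)
for i in range(0,24,8): print(';'.join(f'{x:g} {y:g} 0 0 0' for x,y in d[i:i+8]), p[i+8]+[560,122.2])
E
python3 -m inch '-0.5 -6 0 0 0;0 0 0 0 0;0 0 0 0 0'; python3 -c "
from h import *
s,R,g=st()"
```

```text
0.8 -13 0 0 0;4.2 -12.4 0 0 0;7.2 -10.9 0 0 0;9.8 -8.6 0 0 0;11.7 -5.8 0 0 0;12.8 -2.6 0 0 0;13 0.8 0 0 0;12.4 4.2 0 0 0 [582.   77.3]
10.9 7.2 0 0 0;8.6 9.8 0 0 0;5.8 11.7 0 0 0;2.6 12.8 0 0 0;-0.8 13 0 0 0;-4.2 12.4 0 0 0;-7.2 10.9 0 0 0;-9.8 8.6 0 0 0 [587.9 163.7]
-11.7 5.8 0 0 0;-12.8 2.6 0 0 0;-13 -0.8 0 0 0;-12.4 -4.2 0 0 0;-10.9 -7.2 0 0 0;-8.6 -9.8 0 0 0;-5.8 -11.7 0 0 0;-2.6 -12.8 0 0 0 [510.1 125.6]
time: 18.92
tool_pos: [0.5103, 0.1248, 0.2691]
tool_rot: [-1.255, 1.569, -2.894]
contact_force: [-5.8, -2.7, 1.8]
opening: 0.0191
t 18.92 grasp [510.  124.7 110.1] x [-0.001 -0.    -1.   ] jaw ang -0.068 F [-5.8 -2.7  1.8] op 0.0191 q6 0.16
```

```bash
python3 -m inch '0.8 -13 0 0 0;4.2 -12.4 0 0 0;7.2 -10.9 0 0 0;9.8 -8.6 0 0 0;11.7 -5.8 0 0 0;12.8 -2.6 0 0 0;13 0.8 0 0 0;12.4 4.2 0 0 0'; python3 -c "
from h import *
s,R,g=st()"
```

```text
time: 19.58
tool_pos: [0.5832, 0.0773, 0.269]
tool_rot: [-2.538, 1.568, 2.106]
contact_force: [-9.5, 8.5, 3.1]
opening: 0.0193
t 19.58 grasp [583.   77.7 110. ] x [-0.001  0.002 -1.   ] jaw ang -0.068 F [-9.5  8.5  3.1] op 0.0193 q6 0.07
```

```bash
python3 -m inch '10.9 7.2 0 0 0;8.6 9.8 0 0 0;5.8 11.7 0 0 0;2.6 12.8 0 0 0;-0.8 13 0 0 0;-4.2 12.4 0 0 0;-7.2 10.9 0 0 0;-9.8 8.6 0 0 0'; python3 -c "
from h import *
s,R,g=st()"
```

```text
time: 20.25
tool_pos: [0.5894, 0.163, 0.2691]
tool_rot: [0.859, 1.568, -0.779]
contact_force: [-0.3, -8.2, -0.2]
opening: 0.0192
t 20.25 grasp [589.7 162.7 110.1] x [ 0.002 -0.002 -1.   ] jaw ang -0.067 F [-0.3 -8.2 -0.2] op 0.0192 q6 0.21
```

```bash
python3 -m inch '-11.7 5.8 0 0 0;-12.8 2.6 0 0 0;-13 -0.8 0 0 0;-12.4 -4.2 0 0 0;-10.9 -7.2 0 0 0;-8.6 -9.8 0 0 0;-5.8 -11.7 0 0 0;-2.6 -12.8 0 0 0'; python3 -m inch '0 0 0 0 0;0 0 0 0 0'; python3 -c "
from h import *
s,R,g=st()
c=cams.read_camera('wrist');cv2.imwrite('pics/w11.png',c['color'][:,:,::-1])"
```

```text
time: 20.92
tool_pos: [0.5101, 0.126, 0.2691]
tool_rot: [-2.768, 1.569, 1.878]
contact_force: [-1.2, 3.8, -1.5]
opening: 0.0192
time: 21.08
tool_pos: [0.5104, 0.1247, 0.2691]
tool_rot: [-1.133, 1.569, -2.772]
contact_force: [-7.8, -1.2, 2.8]
opening: 0.0193
t 21.08 grasp [510.1 124.6 110.1] x [-0.002 -0.001 -1.   ] jaw ang -0.068 F [-7.8 -1.2  2.8] op 0.0193 q6 0.16
```

View pics/w11.png

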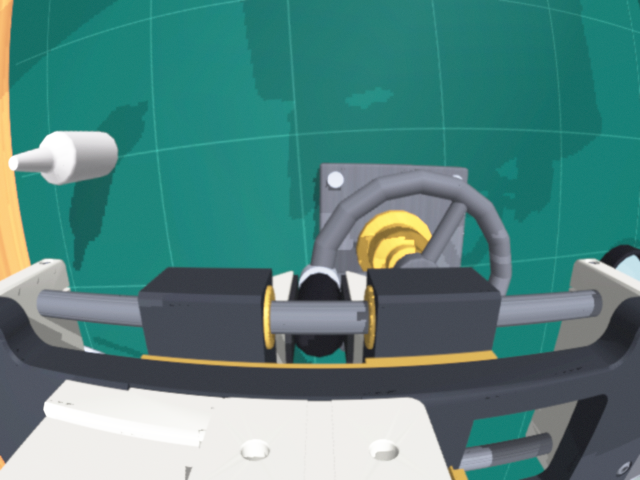

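One turn out: handle at (320,310), same view as at the stop. Second turn.

```bash
python3 -m inch '0.8 -13 0 0 0;4.2 -12.4 0 0 0;7.2 -10.9 0 0 0;9.8 -8.6 0 0 0;11.7 -5.8 0 0 0;12.8 -2.6 0 0 0;13 0.8 0 0 0;12.4 4.2 0 0 0'; python3 -m inch '10.9 7.2 0 0 0;8.6 9.8 0 0 0;5.8 11.7 0 0 0;2.6 12.8 0 0 0;-0.8 13 0 0 0;-4.2 12.4 0 0 0;-7.2 10.9 0 0 0;-9.8 8.6 0 0 0';python3 -c "
from h import *
s,R,g=st()"
python3 -m inch '-11.7 5.8 0 0 0;-12.8 2.6 0 0 0;-13 -0.8 0 0 0;-12.4 -4.2 0 0 0;-10.9 -7.2 0 0 0;-8.6 -9.8 0 0 0;-5.8 -11.7 0 0 0'; python3 -m inch '-2.6 -12.2 0 0 0;0 0 0 0 0;0 0 0 0 0;0 0 0 0 0'; python3 -c "
from h import *
s,R,g=st()
c=cams.read_camera('wrist');cv2.imwrite('pics/w12.png',c['color'][:,:,::-1])
c=cams.read_camera('top');cv2.imwrite('pics/t12.png',c['color'][:,:,::-1])
a,b,d=[cv2.imread(f'pics/w{k}.png').astype(int)[160:360,280:530] for k in (10,11,12)]
print(abs(a-b).mean(),abs(a-d).mean(),abs(b-d).mean())"
```

```text
time: 21.8
tool_pos: [0.5835, 0.0774, 0.269]
tool_rot: [-2.602, 1.569, 2.042]
contact_force: [-9.5, 9.0, 4.3]
opening: 0.0192
time: 22.47
tool_pos: [0.5895, 0.163, 0.2691]
tool_rot: [0.731, 1.568, -0.907]
contact_force: [-0.8, -8.1, 1.0]
opening: 0.0194
t 22.47 grasp [589.8 162.6 110.1] x [ 0.002 -0.002 -1.   ] jaw ang -0.067 F [-0.8 -8.1  1. ] op 0.0194 q6 0.21
time: 23.05
tool_pos: [0.513, 0.1393, 0.2691]
tool_rot: [3.134, 1.569, 1.497]
contact_force: [-2.2, 4.1, -1.5]
opening: 0.0192
time: 23.38
tool_pos: [0.5106, 0.1256, 0.269]
tool_rot: [-1.163, 1.568, -2.801]
contact_force: [-8.8, -1.7, 3.4]
opening: 0.019
t 23.38 grasp [510.1 125.4 110. ] x [-0.003 -0.001 -1.   ] jaw ang -0.067 F [-8.8 -1.7  3.4] op 0.0190 q6 0.16
6.769033333333334 4.32986 3.9334666666666664
```

View pics/w12.png

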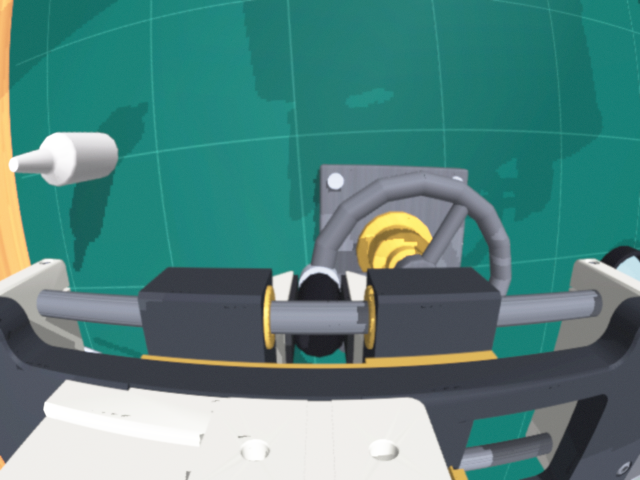

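View pics/t12.png

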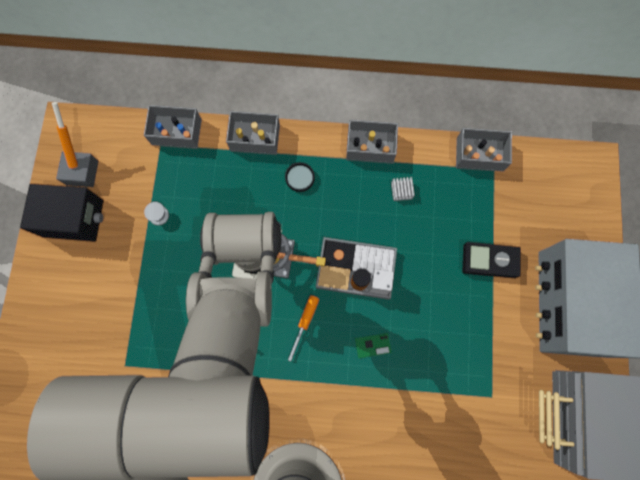

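```bash
python3 -c "
from cell import workorder
print(workorder.hand_in())
from h import *
st()"
```

```text
the job is handed in; nothing more can be done
None
the job is handed in; nothing more can be done
```

I finished the job and handed it in at about 23.5 s of the 72 s allowed.

- **Placing:** The jar and the tall square module are standing upright side by side in the free row, and I let go of both. The last top view shows both standing in the row.
- **Closing the valve:** I turned the crank clockwise until it hit its stop. The push rose to 25 N with almost no further movement, with the grip near x 510, y 125–126 mm.
- **Backing off:** I then turned it two full circles anticlockwise. The grip came back to x 510.1, y 125.4 mm, within about 0.5 mm (about half a degree) of the stop position. The wrist picture there looks the same as the one at the stop.
- **Grip at the end:** The gripper is still closed on the handle at 19 mm opening. About 9 N of sideways force remains at the wrist.

**What disagreed:**
- The wrist camera and the fixed cameras differed by 1–3 mm on where the box row is. I placed at a middle value, and neither item pressed on the row's sides enough to matter.
- The wrist camera put the jar about 1.4 mm from where I released it along the row.
- The module may have dropped less than 1 mm at release, because I felt no floor contact first.

I saw no bystander moved in the top views, but I did not measure their positions again.

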